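# Clamp the binder and hold the damp meter on the ringed spot

## Task

A binder from the basement archive lies on a sloped rest for a damp check. Throw the rest's clamp lever into the marked middle notch (not on into the last one) and let go of it, then take the damp meter out of its stand and hold it square to the binder's sloping cover with its sprung tip inside the paper ring, pressed lightly so that the tip is pushed in about half-way. Leave the mug, the roll of tape and the stamp alone, and finish while still holding the meter there.

Things in the scene. Friction and masses are not known exactly. Their poses are not given: they have to be found in the camera images.
- lever (a joint): clamp lever on the left of the rest: angle in rad about the vertical axis through lever_pivot, growing anticlockwise seen from above (the grip swings towards the robot); it starts between 0 and 0.35 (released, arm pointing to the rest's +y). Notches at 0, 0.8 (the marked middle one) and 1.5 (end stop). It is stiff: moving it takes about 2 to 3 N at the grip, and it stays where it is left; the notch does not draw it in, so it must be set in line with the notch
- lever_grip (a point): centre of the lever's grip: upright black round post, 18 mm diameter; it is free from 28 mm below this point (top of the steel arm) to 16 mm above it (its top end); 85 mm from the pivot axis; 91 mm above the table
- lever_pivot (a point): point on the lever's vertical pivot axis, at the height of lever_grip; its axes are those of the rest
- notch_mark (a point): where the centre of the lever's grip (lever_grip) comes to be when the lever lies in the marked middle notch; seen as the gap between raised steel teeth that has a small round steel stud (10 mm) just outside it, on the dark steel disc (164 mm diameter, top 41 mm above the table) under the lever
- rest: fixed grey rest, 210 x 250 mm with the lever disc on its left (+y) side; origin on the table under the middle of the sloped board, x points up the slope (away from the robot), z up. The board slopes up by 15 degrees along +x; an 18 mm lip holds the binder at its low edge, a low fence at its right edge
- binder: closed blue A5 binder lying on the sloped board, fixed, 190 (x, up the slope) x 230 (y) x 52 mm thick; origin at the centre of its underside, z square to the cover, so the top cover is at z = 52 mm
- spot: paper ring stuck on the binder's cover, 30 mm outside and 20 mm inside diameter; origin at its centre on the cover's surface, z square out of the cover (15 degrees from vertical, leaning to the robot), x up the slope
- meter_grip (a point): centre of the grip zone of the damp meter, on its axis: an upright black round body of 28 mm diameter, free from 46 mm below this point to its flat top 38 mm above it; below that a 44 mm collar, 6 mm thick, that rests on the stand. z runs along the meter away from the tip. The tip of the ball is 112 mm below this point when not pressed. 0.15 kg
- meter: the whole damp meter, loose; origin on its axis where the lowest point of the ball tip is when not pressed, z along the meter away from the tip, 150 mm long
- tip (a point): lowest point of the meter's steel ball tip (10 mm diameter) on its sprung plunger; moves with the plunger
- plunger (a joint): how far the sprung tip is pushed in, m: 0 free, 0.015 fully in; spring 250 N/m with 0.75 N preload (half-way in: about 2.6 N)
- stand: fixed grey tube stand, 56 mm diameter, 70 mm high with an 88 mm foot; the meter hangs in it upright by its collar, collar on the rim, and lifts straight out by 60 mm; origin at the foot's centre on the table
- mug: white mug, 80 mm diameter, 92 mm high; leave alone
- tape: roll of tape lying flat, 96 mm diameter, 25 mm high; leave alone
- stamp: small wooden hand stamp standing, 40 mm diameter, 74 mm high; leave alone
Things that resemble listed ones, but are neither listed nor needed, are in the scene too. Of the things shaped like the meter, the black one is meant.

How it is judged:
By the outcome, as a careful person would: the job done as asked, in the order asked, and still so for the second after the job is handed in, while the arm keeps its last pose, push and grip.
It also fails if it takes over 59 s, if anything falls off the work surface, if the arm or the gripper's body presses on something with over 40 N, if the wrist force passes 120 N, or if a joint passes its speed limit or range.

## Robot

A 6-joint arm with a two-finger parallel gripper is mounted at the origin on the work surface. World frame = base frame: x ahead of the robot, y to its left, z up, the work surface at z = 0. Lengths are in m, angles in rad, forces in N, time in s.
With the tool pointing down it reaches from about 0.4 to 0.925 m from the base axis. Payload 3.4 kg.
Tool frame: the origin (TCP) lies between the finger pads; the fingertips stand 17 mm ahead of it and the grasp point (between the pads) lies 2 mm behind it; z points along the fingers, y is the line along which they close (so a half turn about z gives the same grasp; the last joint's range is limited). The gripper opens to 85 mm and grips with 20 to 120 N. Pads are 22 mm wide; open, the fingers measure 114 mm over their backs; the gripper's body (76 mm by 85 mm) begins 54 mm behind the grasp point. The pads swing forward as they close: fully open they stand 13 mm farther back than shut.
Start: joints at [1.165, 0.307, 1.506, -0, 1.328, -0.073], TCP at [0.188, 0.543, 0.248] pointing down, gripper open.
Joint ranges: [-3.12, 3.12], [-1.05, 2.28], [0.14, 2.33], [-1.42, 4.57], [0.1, 2.73], [-2.68, 2.68]. Speed limits (rad/s): [2.57, 2.57, 3.14, 3.14, 3.14, 3.14].

## Interface

Orientations are given as a rotation vector (axis times angle).
In Python, from plant import r gives the robot as it stands.
- The arm moves only by the tool servo_tool, never from a script. Its argument "commands" is a list of rows, each a list of 7 numbers: the shift along the tool's x, y, z in m, then the turn, a rotation vector about the tool's x, y, z in rad, then the gripper command: -1 is shut, 1 is fully open, values between are in proportion. In form: [[tx, ty, tz, rx, ry, rz, grip], ...]. A call has 1 to 12 rows; each row is the pose to reach, as a shift and turn from the pose commanded when the call began, along the tool's axes at that moment; what a row does not reach only later rows make up. A row lasts 1/8 s, in which the tool goes at most 62.5 mm and 10.7 degrees, less where a joint would pass 70% of its speed; a pose out of reach is approached as far as the arm can. A call with a gripper value outside its range is refused whole. The fingers move at their own pace and stop on an object; the grip force is fixed at half the most. Time passes only in rows, so rows that repeat a pose let the fingers close. It gives the time, the measured TCP pose, the force, the opening and the grip force at its end, in the units of the state.
- r.state(): the state, without advancing time (a new reading comes with each control period).
- r.read_camera(name): name is "side" or "top" or "wrist"; returns the picture (400x640x3 uint8, blue, green, red); there is no depth.
- r.camera_model(name): a dict with "fov_y" (degrees; the focal length in pixels is half the picture's height over the tangent of half this angle, whatever the lens; pixels are square), "cx", "cy" (the principal point, pixels), "extrinsics" (4x4, takes a point from camera to world coordinates); the wrist camera has in their place "mount" (4x4, takes a point from camera to tool coordinates, whose origin is the TCP and whose axes are the flange's). Camera axes: x right, y up, looking along -z (the intrinsics and any distortion apply to the point x, -y, -z); pixel columns grow to the right and rows downward; lengths in m; the calibration is good to about 2 mm. A picture is of the moment at which its call begins: read the wrist's pose just before it. camera_model takes no time and is no camera call.
- r.hand_in(): hands the job in; it is judged then, once.
The state is a dict: "time": time; "qpos": joint angles; "qvel": joint speeds; "joint_efforts": joint torques, N m; "tcp_pos": TCP position; "tool_rot": TCP orientation; "ft_force": force on the tool from outside, world axes, zero at the start; "wrist_torque": the same for the moment, N m; "gripper_width": finger opening in m; "finger_force": force on a finger pad.
Only numpy, scipy, OpenCV 4.12 (cv2) and the standard library are available. Lean on these libraries where they do the work, as an engineer would, in place of code of your own. Each camera call takes 0.05 s, during which the arm holds its last target. There are 200 camera calls.

## Working session

There is one attempt and no reset: what is moved stays moved. The work goes in short steps, Python scripts to look and compute and a tool call to move; the robot and the scene stay as the last step left them, time stands still between calls to the robot, and variables do not carry over. Pictures are saved under pics/ and viewed, at most 11 in all, crops included, and the job is handed in when it is done.

Besides the shell and the picture viewer there is one more tool, called after "Call:" by a JSON object that holds its "method" and its "body", one argument or row to a line. servo_tool: Moves the arm, as the interface text tells. Its arguments: {"type":"object","properties":{"commands":{"type":"array"}},"required":["commands"]}

```bash
mkdir -p pics; ls; python3 - <<'E'
from plant import r
import cv2,json
s=r.state();print(s)
for n in("side","top","wrist"):
    m=r.camera_model(n);print(n,m)
    im=r.read_camera(n);cv2.imwrite(f"pics/{n}0.png",im)
E
```

```text
pics
{'time': 0.0, 'qpos': array([ 1.16453230e+00,  3.07563927e-01,  1.50763449e+00,  7.60918632e-06,
        1.32837697e+00, -7.34694558e-02]), 'qvel': array([ 0.00060137,  0.00026779,  0.00067561, -0.00153593,  0.00098268,
       -0.00011785]), 'joint_efforts': array([ 5.86197784e-04, -4.57557678e+01, -2.51917005e+01, -1.73834710e-04,
        1.32202930e-02,  1.45697948e-05]), 'tcp_pos': array([0.18759707, 0.54286614, 0.24740086]), 'tool_rot': array([-5.20266892e-01, -3.09772709e+00,  3.02208191e-03]), 'ft_force': array([-0.63239854,  0.12801725, -0.2988603 ]), 'wrist_torque': array([ 0.04252793, -0.02233743, -0.03328037]), 'finger_force': 0.0, 'gripper_width': 0.08531056900280441}
side {'fov_y': 48.20987549208894, 'cx': 315.42662274515664, 'cy': 196.88157531683495, 'extrinsics': array([[ 0.91716927,  0.18132206, -0.35485609,  0.1610478 ],
       [-0.39821691,  0.4504618 , -0.79906661, -0.84302673],
       [ 0.01496071,  0.87418904,  0.48535523,  0.63771814],
       [ 0.        ,  0.        ,  0.        ,  1.        ]])}
top {'fov_y': 44.30101442732876, 'cx': 316.9533108563732, 'cy': 200.99284322276011, 'extrinsics': array([[ 0.08340257,  0.97485185, -0.20665886,  0.32006755],
       [-0.99650853,  0.0807894 , -0.02106698,  0.00601373],
       [-0.00384134,  0.20769436,  0.97818623,  1.24665496],
       [ 0.        ,  0.        ,  0.        ,  1.        ]])}
wrist {'fov_y': 58.392383863808206, 'cx': 318.570062019721, 'cy': 204.60785804247317, 'mount': array([[-3.03903934e-04,  9.56088673e-01,  2.93077390e-01,
         7.45906220e-02],
       [ 9.99999379e-01, -2.37102077e-05,  1.11428864e-03,
        -3.48271272e-04],
       [ 1.07230767e-03,  2.93077547e-01, -9.56088072e-01,
        -1.24966955e-01],
       [ 0.00000000e+00,  0.00000000e+00,  0.00000000e+00,
         1.00000000e+00]])}
```

View pics/top0.png

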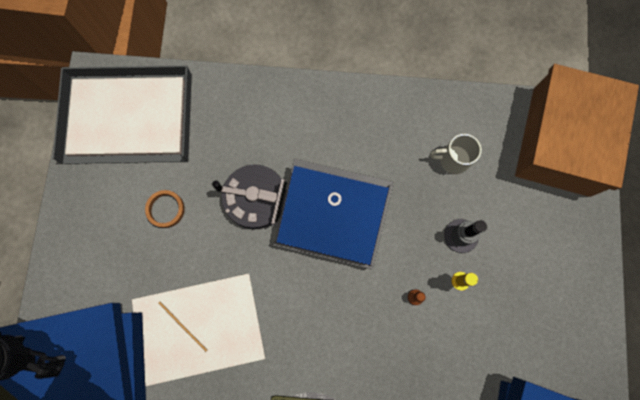

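View pics/side0.png

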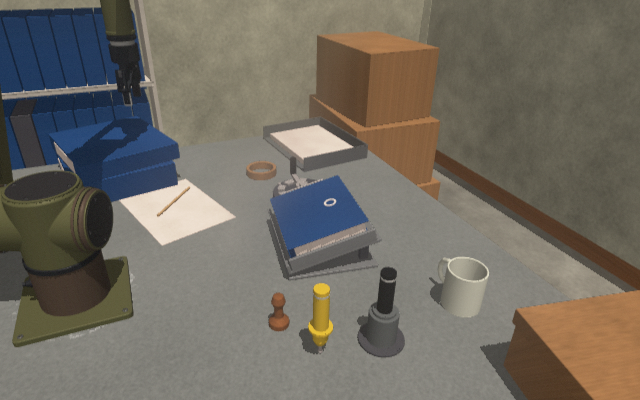

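The top view shows the binder at (333,215), ring (335,199), lever disc at about (252,196), grip top at (217,186), and the black meter's top at (480,227). In the side view the meter's top is at (388,270), and the yellow look-alike stands beside it. Next I'll compute positions.

```bash
cat > h.py <<'E'
import numpy as np,cv2
from scipy.spatial.transform import Rotation as R
from plant import r
def cam(n,s=None):
    m=r.camera_model(n); f=200/np.tan(np.radians(m['fov_y']/2))
    if n=='wrist':
        s=s or r.state(); T=np.eye(4);T[:3,:3]=R.from_rotvec(s['tool_rot']).as_matrix();T[:3,3]=s['tcp_pos'];E=T@m['mount']
    else:E=m['extrinsics']
    return f,m['cx'],m['cy'],E
def ray(c,u,v):
    f,cx,cy,E=c; d=E[:3,:3]@np.array([(u-cx)/f,-(v-cy)/f,-1]); return E[:3,3],d/np.linalg.norm(d)
def plane(c,u,v,z):
    o,d=ray(c,u,v); return o+d*(z-o[2])/d[2]
def proj(c,p):
    f,cx,cy,E=c; q=E[:3,:3].T@(np.asarray(p)-E[:3,3]); return np.array([cx+f*q[0]/-q[2],cy-f*q[1]/-q[2]])
def tri(*rs):
    A=np.zeros((3,3));b=np.zeros(3)
    for o,d in rs:
        P=np.eye(3)-np.outer(d,d);A+=P;b+=P@o
    p=np.linalg.solve(A,b); return p,[np.linalg.norm((np.eye(3)-np.outer(d,d))@(p-o)) for o,d in rs]
E
python3 - <<'E'
from h import *
t=cv2.imread('pics/top0.png');s=cv2.imread('pics/side0.png')
ct,cs=cam('top'),cam('side')
print('ring',tri(ray(ct,335,199),ray(cs,330,202.5)))
print('gripTop',plane(ct,217,186,.107),'disc',plane(ct,252,196,.041))
print('meter top',tri(ray(ct,481,226),ray(cs,388,270)))
print('stand foot',plane(cs,382,338,0),plane(ct,461,236,0))
print('stamp',plane(ct,416,297,.07),'yellow',plane(ct,475,279,.14),'mug',plane(ct,464,150,.09),'tape',plane(ct,164,209,.02))
a=cv2.resize(t[140:280,190:400],None,fx=3.8,fy=3.8,interpolation=cv2.INTER_CUBIC)
cv2.imwrite('pics/a.png',a)
E
```

```text
ring (array([ 0.56857719, -0.01165636,  0.10949202]), [np.float64(7.477875446924796e-05), np.float64(7.477875446908264e-05)])
gripTop [0.57760509 0.27156637 0.107     ] disc [0.57408333 0.1958823  0.041     ]
meter top (array([ 0.52241339, -0.34002978,  0.16119417]), [np.float64(0.0003844013299061585), np.float64(0.00038440132990632116)])
stand foot [ 0.52582228 -0.34103316  0.        ] [ 0.52278253 -0.3411824   0.        ]
stamp [ 0.35812028 -0.21974904  0.07      ] yellow [ 0.40609902 -0.33539428  0.14      ] mug [ 0.72197526 -0.31860711  0.09      ] tape [0.52627368 0.41889834 0.02      ]
```

View pics/a.png

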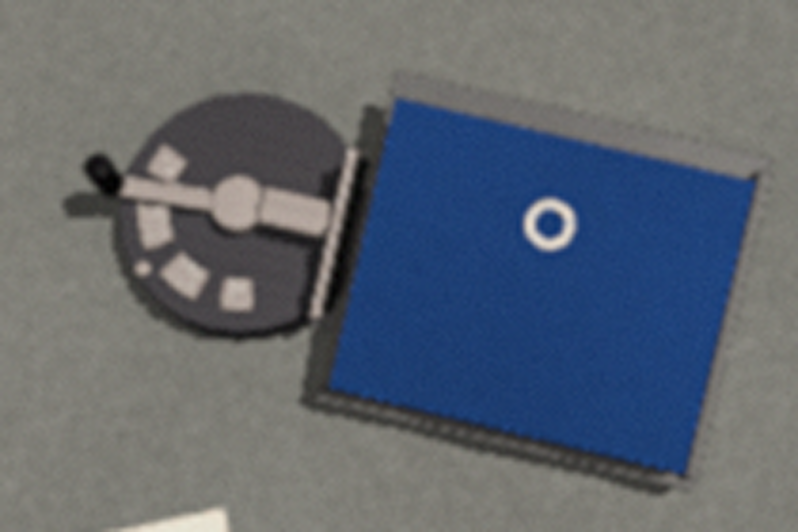

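The crop shows the lever hub, the arm pointing to the left, the grip top at crop (100,170), and teeth. The stud is at crop (142,268), between the second and third teeth.

```bash
python3 - <<'E'
from h import *
ct=cam('top');t=cv2.imread('pics/top0.png')
k=lambda u,v:(190+u/3.8,140+v/3.8)
# binder top cover corners via blue mask
hsv=cv2.cvtColor(t,cv2.COLOR_BGR2HSV);m=cv2.inRange(hsv,(100,120,50),(130,255,255))
cs,_=cv2.findContours(m[120:300,250:420],0,1);c=max(cs,key=cv2.contourArea)+[250,120]
ap=cv2.approxPolyDP(c,6,True)[:,0];print(ap.tolist())
# cover heights: low edge/high edge about ring height along slope
P=np.array([0.5686,-0.0117,0.1095])
yaw=-0.2
for _ in range(4):
    x=np.array([np.cos(yaw),np.sin(yaw),0]);n=np.array([-np.sin(.2618)*x[0],-np.sin(.2618)*x[1],np.cos(.2618)])
    W=[]
    for u,v in ap:
        o,d=ray(ct,u,v);W.append(o+d*((P-o)@n)/(d@n))
    W=np.array(W);ys=[]
    e=[W[(i+1)%4]-W[i] for i in range(4)]
    Y=sum((q if q[1]>0 else -q) for q in e if abs(q[1])>abs(q[0]));yaw=np.arctan2(-Y[0],Y[1])
    X=sum((q if q[0]>0 else -q) for q in e if abs(q[1])<=abs(q[0]))
    print('yaw y',yaw,'yaw x',np.arctan2(X[1],X[0]))
print(W, [np.linalg.norm(q) for q in e])
# disc contour: ellipse from points of crop
pv=plane(ct,*k(237,214),.041)
print('disc',pv,'stud',plane(ct,*k(142,268),.043),'hub',plane(ct,*k(237,202),.07),'grip',plane(ct,*k(97,168),.107))
print(R.from_rotvec(r.state()['tool_rot']).as_matrix().round(3))
E
```

```text
[[295, 166], [277, 242], [369, 264], [388, 188]]
yaw y -0.15679559267197007 yaw x -0.16218926189407715
yaw y -0.15476896297755274 yaw x -0.16219356427469647
yaw y -0.15467387499285706 yaw x -0.16219354964424496
yaw y -0.15466941354163832 yaw x -0.16219354848720852
[[ 0.6376265   0.08920205  0.12360962]
 [ 0.45955526  0.11825721  0.07526569]
 [ 0.42547973 -0.10451124  0.07543999]
 [ 0.6022438  -0.13351811  0.12343586]] [np.float64(0.18679054296414419), np.float64(0.22535960788277362), np.float64(0.18544685846186737), np.float64(0.22551327212359756)]
disc [0.57335083 0.19486821 0.041     ] stud [0.53165016 0.25275715 0.043     ] hub [0.57516409 0.19120525 0.07      ] grip [0.5816856  0.27563301 0.107     ]
[[-0.945  0.327 -0.001]
 [ 0.327  0.945 -0.001]
 [ 0.    -0.002 -1.   ]]
```

Call:
{"method": "servo_tool", "body": {
  "commands": [
    [-0.444, -0.146, 0, 0, 0, 1.326, 1],
    [-0.444, -0.146, 0, 0, 0, 1.326, 1],
    [-0.444, -0.146, 0, 0, 0, 1.326, 1],
    [-0.444, -0.146, 0, 0, 0, 1.326, 1],
    [-0.444, -0.146, 0, 0, 0, 1.326, 1],
    [-0.444, -0.146, 0, 0, 0, 1.326, 1],
    [-0.444, -0.146, 0, 0, 0, 1.326, 1],
    [-0.444, -0.146, 0, 0, 0, 1.326, 1],
    [-0.444, -0.146, 0, 0, 0, 1.326, 1],
    [-0.444, -0.146, 0, 0, 0, 1.326, 1],
    [-0.444, -0.146, 0, 0, 0, 1.326, 1]
  ]
}}

```text
time: 1.52
tcp_pos: [0.5586, 0.2613, 0.2482]
tool_rot: [-2.315, -2.123, 0.001]
ft_force: [0.1, -0.8, 0.3]
gripper_width: 0.0853
finger_force: 0.0
```

```bash
python3 - <<'E'
from h import *
s=r.state();im=r.read_camera('wrist');cv2.imwrite('pics/w1.png',im)
np.save('w1.npy',np.r_[s['tcp_pos'],s['tool_rot']])
print(s['time'],s['tcp_pos'],s['qpos']);print(R.from_rotvec(s['tool_rot']).as_matrix().round(3))
E
```

```text
1.525 [0.55857189 0.26127196 0.24822768] [3.68800030e-01 3.65049748e-01 1.41581574e+00 4.07061317e-04
 1.36148034e+00 4.55118742e-01]
[[ 0.086  0.996 -0.001]
 [ 0.996 -0.086  0.   ]
 [ 0.    -0.001 -1.   ]]
```

View pics/w1.png

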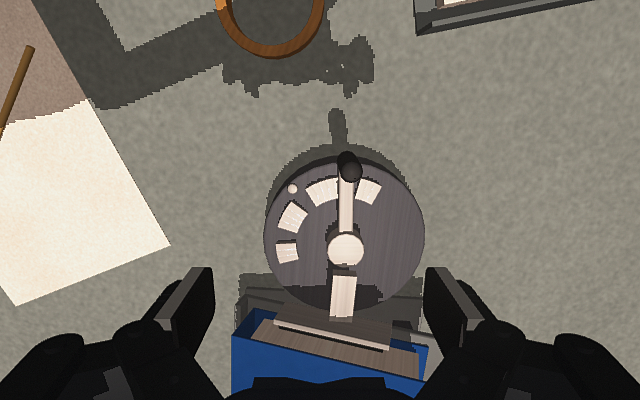

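The disc is centred at about (344,235), the stud is at (292,188), the hub at (345,250) and the post top at about (350,172).

```bash
python3 - <<'E'
from h import *
a=np.load('w1.npy');c=cam('wrist',dict(tcp_pos=a[:3],tool_rot=a[3:]))
im=cv2.imread('pics/w1.png')
hub=plane(c,345,249,.07)
print('hub(h?)',hub,'stud',plane(c,292,188,.043))
# disc outline points
for nm,u,v in(('L',264,235),('R',425,235)):print(nm,plane(c,u,v,.041))
top=plane(c,350,172,.107);print('top',top)
cv2.imwrite('pics/w1c.png',cv2.resize(im[140:320,255:435],None,fx=3.3,fy=3.3,interpolation=cv2.INTER_CUBIC))
# fit circle of disc: cast dark purple-ish mask boundary to plane
hsv=cv2.cvtColor(im,cv2.COLOR_BGR2HSV)
print([hsv[v,u].tolist() for u,v in((290,270),(400,230),(380,265),(350,157),(350,172),(300,160),(440,210))])
E
```

```text
hub(h?) [0.57735078 0.19777648 0.07      ] stud [0.53231828 0.25289769 0.043     ]
L [0.49907733 0.20676223 0.041     ]
R [0.65896527 0.19288355 0.041     ]
top [0.58372683 0.27747173 0.107     ]
[[0, 16, 97], [176, 21, 99], [176, 21, 99], [20, 29, 26], [7, 33, 69], [23, 28, 72], [28, 26, 139]]
```

View pics/w1c.png

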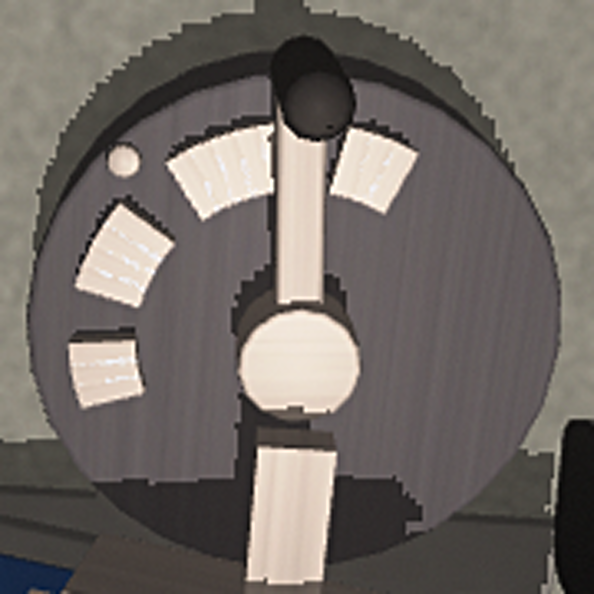

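```bash
python3 - <<'E'
from h import *
from scipy.optimize import least_squares
a=np.load('w1.npy');c=cam('wrist',dict(tcp_pos=a[:3],tool_rot=a[3:]))
k=lambda u,v:(255+u/3.3,140+v/3.3)
P=np.array([plane(c,*k(u,v),.041)[:2] for u,v in((28,310),(561,300),(80,155),(215,72),(510,155),(545,220),(400,545),(200,545))])
s=least_squares(lambda q:np.hypot(*(P-q[:2]).T)-.082,[.575,.195]);print('pivot(R=.082)',s.x,s.fun.round(4))
s2=least_squares(lambda q:np.hypot(*(P-q[:2]).T)-q[2],[.575,.195,.08]);print(s2.x)
top=plane(c,*k(318,98),.107)[:2];stud=plane(c,*k(124,160),.044)[:2]
for h in(.063,.07,.078):print('hub',h,plane(c,*k(300,362),h)[:2])
p=s.x
for n,q in(('top',top),('stud',stud)):
    d=q-p;print(n,q,np.hypot(*d),np.degrees(np.arctan2(d[1],d[0])))
# teeth 3 and 2 edges facing the gap
for q in((168,155),(205,220),(122,203),(175,240)):
    w=plane(c,*k(*q),.047)[:2]-p;print(q,np.hypot(*w),np.degrees(np.arctan2(w[1],w[0])))
E
```

```text
pivot(R=.082) [0.57812526 0.19514861] [-0.0016 -0.0011  0.001  -0.0001  0.     -0.0009  0.0014 -0.0015]
[0.57818811 0.19524561 0.08163607]
hub 0.063 [0.57844472 0.19381603]
hub 0.07 [0.57814016 0.19700672]
hub 0.078 [0.5777921  0.20065323]
top [0.58486082 0.27915011] 0.08427110736636696 85.41561280950539
stud [0.53291008 0.25262781] 0.07313187271836431 128.18985130729357
(168, 155) 0.06691443074534838 118.85198994240152
(205, 220) 0.04500979461379588 121.47463000641446
(122, 203) 0.06537522477780124 135.80955749350593
(175, 240) 0.04652801308690873 134.70557461969543
```

Call:
{"method": "servo_tool", "body": {
  "commands": [
    [0.0206, 0.0247, 0.06, 0, 0, 0, 1],
    [0.0206, 0.0247, 0.11, 0, 0, 0, 1],
    [0.0206, 0.0247, 0.155, 0, 0, 0, 1],
    [0.0206, 0.0247, 0.155, 0, 0, 0, 1],
    [0.0206, 0.0247, 0.155, 0, 0, 0, -0.3],
    [0.0206, 0.0247, 0.155, 0, 0, 0, -1],
    [0.0206, 0.0247, 0.155, 0, 0, 0, -1],
    [0.0206, 0.0247, 0.155, 0, 0, 0, -1],
    [0.0206, 0.0247, 0.155, 0, 0, 0, -1]
  ]
}}

```text
time: 2.7
tcp_pos: [0.5867, 0.2791, 0.095]
tool_rot: [2.317, 2.121, 0.003]
ft_force: [-0.9, -0.2, 5.0]
gripper_width: 0.0163
finger_force: 58.3
```

```bash
python3 - <<'E'
from h import *
s=r.state();print(s['tcp_pos'],s['gripper_width'],s['finger_force'],s['ft_force'],s['wrist_torque'])
R0=R.from_rotvec(s['tool_rot']).as_matrix();print(R0.round(3))
p=np.array([.578,.1955]);a0=np.radians(85.4)
for f in np.linspace(0,1,9)[1:]:
    a=a0+f*.740
    d=.085*(np.array([np.cos(a),np.sin(a)])-[np.cos(a0),np.sin(a0)])
    print((R0.T@[*d,0]).round(4).tolist(), round(-f*.740,3))
E
```

```text
[0.58669854 0.27909855 0.09497035] 0.016272414751413104 58.34989786148071 [-0.92276658 -0.2433128   4.95333493] [0.01212489 0.25415123 0.01125314]
[[ 0.088  0.996  0.002]
 [ 0.996 -0.088  0.001]
 [ 0.001  0.002 -1.   ]]
[-0.0004, -0.0078, -0.0] -0.092
[-0.0016, -0.0156, -0.0] -0.185
[-0.0034, -0.0233, -0.0] -0.277
[-0.006, -0.0307, -0.0001] -0.37
[-0.0092, -0.0379, -0.0001] -0.462
[-0.0131, -0.0447, -0.0001] -0.555
[-0.0176, -0.0511, -0.0001] -0.648
[-0.0227, -0.0571, -0.0001] -0.74
```

Call:
{"method": "servo_tool", "body": {
  "commands": [
    [-0.0004, -0.0078, 0, 0, 0, -0.092, -1],
    [-0.0016, -0.0156, 0, 0, 0, -0.185, -1],
    [-0.0034, -0.0233, 0, 0, 0, -0.277, -1],
    [-0.006, -0.0307, 0, 0, 0, -0.37, -1],
    [-0.0092, -0.0379, 0, 0, 0, -0.462, -1],
    [-0.0131, -0.0447, 0, 0, 0, -0.555, -1],
    [-0.0176, -0.0511, 0, 0, 0, -0.648, -1],
    [-0.0227, -0.0571, 0, 0, 0, -0.74, -1],
    [-0.0227, -0.0571, 0, 0, 0, -0.74, -1],
    [-0.0227, -0.0571, 0, 0, 0, -0.74, -1]
  ]
}}

```text
time: 3.95
tcp_pos: [0.5264, 0.2624, 0.0949]
tool_rot: [-1.393, -2.814, -0.003]
ft_force: [-5.8, 2.2, 8.4]
gripper_width: 0.0163
finger_force: 59.0
```

Call:
{"method": "servo_tool", "body": {
  "commands": [
    [0, 0, 0, 0, 0, 0, 0.2],
    [0, 0, 0, 0, 0, 0, 1],
    [0, 0, 0, 0, 0, 0, 1],
    [0, 0, 0, 0, 0, 0, 1],
    [0, 0, -0.06, 0, 0, 0, 1],
    [0, 0, -0.12, 0, 0, 0, 1],
    [0, 0, -0.155, 0, 0, 0, 1],
    [0, 0, -0.155, 0, 0, 0, 1],
    [0, 0, -0.155, 0, 0, 0, 1]
  ]
}}

```text
time: 5.08
tcp_pos: [0.5267, 0.2608, 0.2474]
tool_rot: [-1.393, -2.815, 0.002]
ft_force: [0.3, 0.8, -0.4]
gripper_width: 0.0854
finger_force: 0.0
```

```bash
python3 - <<'E'
from h import *
s=r.state();im=r.read_camera('wrist');np.save('w2.npy',np.r_[s['tcp_pos'],s['tool_rot']]);cv2.imwrite('pics/w2.png',im)
print(s['tcp_pos'],s['ft_force'])
c=cam('wrist',s);print(proj(c,[.578,.1955,.041]))
u,v=proj(c,[.56,.225,.06]).astype(int);x0,y0=max(u-100,0),max(v-90,0);print(x0,y0)
cv2.imwrite('pics/w2c.png',cv2.resize(im[y0:y0+180,x0:x0+200],None,fx=3.3,fy=3.3,interpolation=cv2.INTER_CUBIC))
E
```

```text
[0.52669709 0.26079449 0.24742356] [ 0.28134166  0.75034171 -0.36606083]
[320.5307323  257.16134308]
224 142
```

View pics/w2c.png

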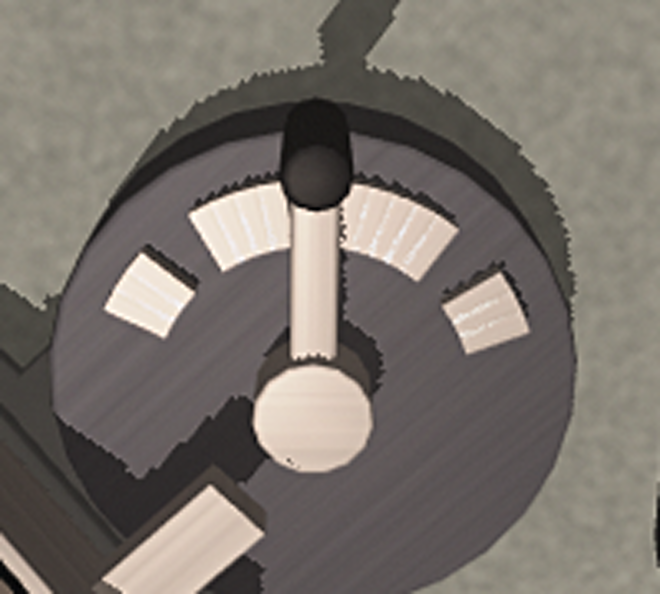

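```bash
python3 - <<'E'
from h import *
a=np.load('w2.npy');c=cam('wrist',dict(tcp_pos=a[:3],tool_rot=a[3:]))
k=lambda u,v:(224+u/3.3,142+v/3.3)
from scipy.optimize import least_squares
P=np.array([plane(c,*k(u,v),.041)[:2] for u,v in((52,365),(576,365),(100,225),(190,155),(450,160),(545,260),(540,485),(480,560))])
s=least_squares(lambda q:np.hypot(*(P-q[:2]).T)-.082,[.575,.195]);p=s.x;print(p,s.fun.round(4))
for n,u,v,z in(('L far out',190,214,.047),('L far in',222,270,.047),('R far out',459,229,.047),('R far in',421,282,.047),('Lsm out',147,253,.047),('Lsm in',194,296,.047),('Rsm out',503,272,.047),('Rsm in',443,304,.047),('post',317,178,.107),('armtip',314,210,.063),('arm low',313,360,.063),('hub',312,417,.07)):
    w=plane(c,*k(u,v),z)[:2];d=w-p;print(n,w.round(4),np.hypot(*d).round(4),np.degrees(np.arctan2(d[1],d[0])).round(2))
E
```

```text
[0.57761246 0.19224103] [-0.0023 -0.0006 -0.0006 -0.0004  0.0007 -0.001  -0.0021  0.    ]
L far out [0.5148 0.2169] 0.0674 158.54
L far in [0.5323 0.2086] 0.0482 160.12
R far out [0.5795 0.2605] 0.0683 88.45
R far in [0.581  0.2411] 0.049 86.03
Lsm out [0.5118 0.1996] 0.0662 173.62
Lsm in [0.5305 0.197 ] 0.0473 174.22
Rsm out [0.5981 0.2581] 0.069 72.7
Rsm in [0.5905 0.2396] 0.0491 74.76
post [0.5271 0.261 ] 0.0853 126.28
armtip [0.5396 0.2436] 0.0639 126.56
arm low [0.5665 0.2078] 0.0191 125.53
hub [0.5751 0.1961] 0.0047 123.29
```

The lever lies at 126.4°. The notch derived from the end notches is at 126.3–126.5°, so it is in line. Next I'll go over the ring for a close look and then on to the meter.

Call:
{"method": "servo_tool", "body": {
  "commands": [
    [-0.2355, -0.138, -0.033, 0, 0, 0.65, 1],
    [-0.2355, -0.138, -0.033, 0, 0, 0.65, 1],
    [-0.2355, -0.138, -0.033, 0, 0, 0.65, 1],
    [-0.2355, -0.138, -0.033, 0, 0, 0.65, 1],
    [-0.2355, -0.138, -0.033, 0, 0, 0.65, 1],
    [-0.2355, -0.138, -0.033, 0, 0, 0.65, 1],
    [-0.2355, -0.138, -0.033, 0, 0, 0.65, 1]
  ]
}}

```text
time: 6.0
tcp_pos: [0.5597, -0.0092, 0.2797]
tool_rot: [-2.217, -2.221, 0.002]
ft_force: [-0.4, 0.1, 0.4]
gripper_width: 0.0853
finger_force: 0.0
```

```bash
python3 - <<'E'
from h import *
s=r.state();im=r.read_camera('wrist');cv2.imwrite('pics/w3.png',im);c=cam('wrist',s)
print(s['tcp_pos'],s['qpos']);print(R.from_rotvec(s['tool_rot']).as_matrix().round(3))
g=[.5686,-.0117,.1095];print(proj(c,g))
m=cv2.inRange(cv2.cvtColor(im,cv2.COLOR_BGR2HSV),(0,0,120),(180,70,255))
u,v=proj(c,g).astype(int);q=m[v-45:v+45,u-45:u+45]
ys,xs=np.nonzero(q);cs,_=cv2.findContours(q,0,1);k=max(cs,key=cv2.contourArea);e=cv2.fitEllipse(k);print(e,u-45,v-45)
wr=ray(c,u-45+e[0][0],v-45+e[0][1])
T=[]
for n,(a,b) in(('top',(335,199)),('side',(330,202))):
    I=cv2.imread(f'pics/{n}0.png');M=cv2.inRange(cv2.cvtColor(I,cv2.COLOR_BGR2HSV),(0,0,120),(180,90,255))[b-12:b+13,a-12:a+13]
    ee=cv2.fitEllipse(max(cv2.findContours(M,0,1)[0],key=cv2.contourArea));print(n,ee)
    T.append(ray(cam(n),a-12+ee[0][0],b-12+ee[0][1]))
print(tri(*T));print(tri(wr,T[0]),tri(wr,T[1]));print('all',tri(wr,*T))
# binder edges in wrist view
b=cv2.inRange(cv2.cvtColor(im,cv2.COLOR_BGR2HSV),(100,120,40),(130,255,255))
k=max(cv2.findContours(b,0,1)[0],key=cv2.contourArea);print(cv2.approxPolyDP(k,6,True)[:,0].tolist())
E
```

```text
[ 0.55973838 -0.00918411  0.27974307] [-9.22881313e-02  2.64683785e-01  1.48668958e+00  6.85191709e-04
  1.39343337e+00 -9.42640381e-02]
[[-0.002  1.    -0.003]
 [ 1.     0.002  0.001]
 [ 0.001 -0.003 -1.   ]]
[329.66226301 189.2179001 ]
((46.84336853027344, 44.452247619628906), (33.8871955871582, 35.269561767578125), 142.4256591796875) 284 144
top ((11.324507713317871, 11.569499969482422), (13.372615814208984, 13.44996452331543), 78.36386108398438)
side ((11.56786060333252, 11.980717658996582), (7.943802356719971, 12.61385726928711), 75.7088394165039)
(array([ 0.56886059, -0.00980505,  0.11000118]), [np.float64(0.0006037576769233913), np.float64(0.0006037576769231553)])
(array([ 0.56926127, -0.0101643 ,  0.11204327]), [np.float64(0.0003208721313874058), np.float64(0.00032087213138748763)]) (array([ 0.56879906, -0.01047544,  0.11033236]), [np.float64(0.0008341444834920037), np.float64(0.0008341444834920882)])
all (array([ 0.56902099, -0.01024045,  0.110318  ]), [np.float64(0.0007787325649684035), np.float64(0.0004254681015369408), np.float64(0.0009577767952781945)])
[[201, 27], [187, 271], [209, 266], [213, 279], [367, 324], [429, 58]]
```

View pics/w3.png

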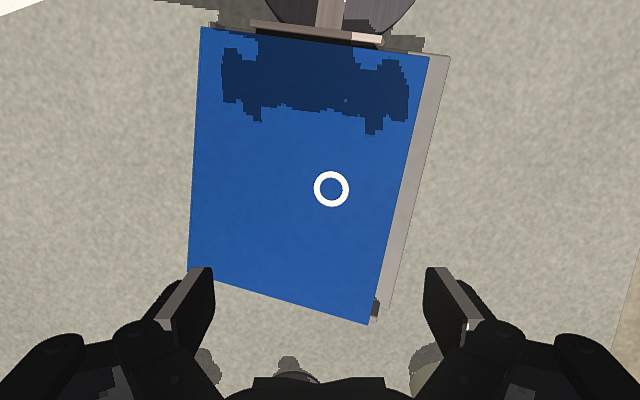

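The ring is at (331,189) in the wrist view, and three views agree on (0.569, -0.010, 0.110).

Call:
{"method": "servo_tool", "body": {
  "commands": [
    [-0.331, -0.0375, 0, 0, 0, 0, 1],
    [-0.331, -0.0375, 0, 0, 0, 0, 1],
    [-0.331, -0.0375, 0, 0, 0, 0, 1],
    [-0.331, -0.0375, 0, 0, 0, 0, 1],
    [-0.331, -0.0375, 0, 0, 0, 0, 1],
    [-0.331, -0.0375, 0, 0, 0, 0, 1],
    [-0.331, -0.0375, 0, 0, 0, 0, 1],
    [-0.331, -0.0375, 0, 0, 0, 0, 1]
  ]
}}

```text
time: 7.05
tcp_pos: [0.5241, -0.3385, 0.281]
tool_rot: [-2.216, -2.225, -0.001]
ft_force: [-1.4, 0.1, -0.5]
gripper_width: 0.0855
finger_force: 0.0
```

```bash
python3 - <<'E'
from h import *
s=r.state();im=r.read_camera('wrist');cv2.imwrite('pics/w4.png',im);c=cam('wrist',s)
print(s['tcp_pos'],s['time'],R.from_rotvec(s['tool_rot']).as_matrix().round(3).tolist(),proj(c,[.5224,-.34,.16]))
# refine yaw from previous view
a=s.copy();a['tcp_pos']=np.array([.5597,-.0092,.2797]);a['tool_rot']=np.array([-2.217,-2.221,.002]);c3=cam('wrist',a)
P=np.array([.569,-.0102,.1105]);yaw=-.158
for _ in range(4):
    n=np.array([-np.sin(.2618)*np.cos(yaw),-np.sin(.2618)*np.sin(yaw),np.cos(.2618)])
    W=[]
    for q in((429,58),(367,324),(201,27),(187,268)):
        o,d=ray(c3,*q);W.append(o+d*((P-o)@n)/(d@n))
    e1=W[0]-W[1];e2=W[2]-W[3];yw=np.arctan2(-e1[0],e1[1]);yl=np.arctan2(-e2[0],e2[1]);x=(W[0]-W[2])+0*e1;yx=np.arctan2(x[1],x[0]);x=(W[1]-W[3]);yx2=np.arctan2(x[1],x[0])
    print(yw,yl,yx,yx2);yaw=(yw+yx)/2
print(W)
E
```

```text
[ 0.52407616 -0.33845042  0.2810172 ] 7.05 [[-0.004, 1.0, -0.001], [1.0, 0.004, 0.002], [0.002, -0.001, -1.0]] [316.42775273 205.22376921]
-0.15773117186633545 -0.15713382791839528 -0.15723040960588852 -0.17334096177004835
-0.1576967086503504 -0.15718316562774223 -0.1572304186323185 -0.17334232615758982
-0.1576955651786886 -0.1571848026276663 -0.1572304187742928 -0.17334237220960536
-0.15769552723366337 -0.15718485694996026 -0.15723041877883057 -0.17334237373865935
[array([0.63917823, 0.09087867, 0.12482448]), array([ 0.60339075, -0.13417735,  0.12481028]), array([0.46076236, 0.11916455, 0.0764209 ]), array([ 0.42554518, -0.10303664,  0.07643767])]
```

View pics/w4.png

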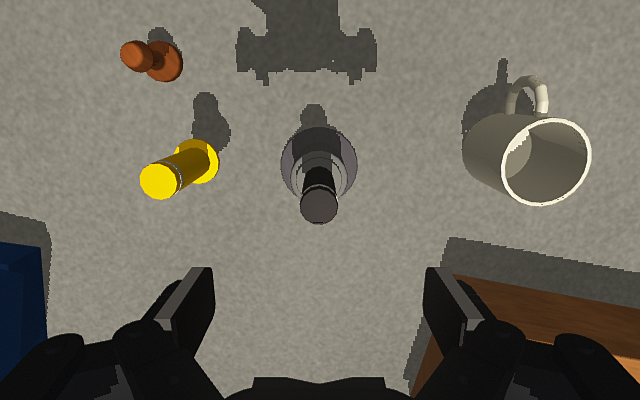

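The meter's top is at (319,205), within 2 mm of prediction. Neighbours are clear of the open fingers.

Call:
{"method": "servo_tool", "body": {
  "commands": [
    [-0.0015, -0.0005, 0.06, 0, 0, 0, 1],
    [-0.0015, -0.0005, 0.115, 0, 0, 0, 1],
    [-0.0015, -0.0005, 0.15, 0, 0, 0, 1],
    [-0.0015, -0.0005, 0.161, 0, 0, 0, 1],
    [-0.0015, -0.0005, 0.161, 0, 0, 0, 1],
    [-0.0015, -0.0005, 0.161, 0, 0, 0, 0],
    [-0.0015, -0.0005, 0.161, 0, 0, 0, -1],
    [-0.0015, -0.0005, 0.161, 0, 0, 0, -1],
    [-0.0015, -0.0005, 0.161, 0, 0, 0, -1],
    [-0.0015, -0.0005, 0.161, 0, 0, 0, -1]
  ]
}}

```text
time: 8.35
tcp_pos: [0.5238, -0.3428, 0.1215]
tool_rot: [2.218, 2.222, 0.001]
ft_force: [0.9, 0.1, 5.8]
gripper_width: 0.0267
finger_force: 58.7
```

Call:
{"method": "servo_tool", "body": {
  "commands": [
    [0, 0, -0.03, 0, 0, 0, -1],
    [0, 0, -0.07, 0, 0, 0, -1],
    [0, 0, -0.12, 0, 0, 0, -1],
    [0, 0, -0.17, 0, 0, 0, -1],
    [0, 0, -0.17, 0, 0, 0, -1],
    [0, 0, -0.17, 0, 0, 0, -1]
  ]
}}

```text
time: 9.1
tcp_pos: [0.5224, -0.3419, 0.2893]
tool_rot: [-2.218, -2.222, 0.001]
ft_force: [-0.0, 0.7, -2.4]
gripper_width: 0.0269
finger_force: 59.6
```

```bash
cat > goal.py <<'E'
from h import *
s=r.state();R0=R.from_rotvec(s['tool_rot']);yaw=-.1575;P=np.array([.569,-.0102,.1105]);t=.2618
n=np.array([-np.sin(t)*np.cos(yaw),-np.sin(t)*np.sin(yaw),np.cos(t)])
z=R0.as_matrix()[:,2];ax=np.cross(z,-n);w=ax/np.linalg.norm(ax)*np.arcsin(np.linalg.norm(ax))
def goal(d,off=np.zeros(3)):
    p=P+n*d+off; return R0.inv().apply(p-s['tcp_pos']).round(4).tolist(),R0.inv().apply(w).round(4).tolist(),p.round(4)
E
python3 - <<'E'
from goal import *
print(s['tcp_pos'],s['gripper_width'],s['ft_force'],s['time']);print(goal(.17),goal(.13))
im=r.read_camera('side');cv2.imwrite('pics/s1.png',im)
E
```

```text
[ 0.52244643 -0.34186702  0.28925492] 0.02691754256462345 [-0.04581443  0.73650867 -2.3947254 ] 9.1
([0.3385, 0.0038, 0.0149], [-0.2601, -0.0427, -0.0], array([ 0.5255, -0.0033,  0.2747])) ([0.3369, 0.014, 0.0536], [-0.2601, -0.0427, -0.0], array([ 0.5358, -0.0049,  0.2361]))
```

Call:
{"method": "servo_tool", "body": {
  "commands": [
    [0.06, 0.001, 0, 0, 0, 0, -1],
    [0.12, 0.0015, 0, 0, 0, 0, -1],
    [0.18, 0.002, 0.005, 0, 0, 0, -1],
    [0.24, 0.003, 0.01, -0.1, -0.015, 0, -1],
    [0.3, 0.0035, 0.0149, -0.2, -0.03, 0, -1],
    [0.3385, 0.0038, 0.0149, -0.2601, -0.0427, 0, -1],
    [0.3385, 0.0038, 0.0149, -0.2601, -0.0427, 0, -1],
    [0.3385, 0.0038, 0.0149, -0.2601, -0.0427, 0, -1],
    [0.3385, 0.0038, 0.0149, -0.2601, -0.0427, 0, -1]
  ]
}}

```text
time: 10.28
tcp_pos: [0.5267, -0.005, 0.2748]
tool_rot: [2.064, 2.065, 0.224]
ft_force: [-0.2, 0.9, -1.9]
gripper_width: 0.0269
finger_force: 59.8
```

```bash
python3 - <<'E'
from goal import *
T=R0.as_matrix();print(s['tcp_pos'],'z',T[:,2].round(4),'-n',-n.round(4),s['ft_force'],s['time'])
tip=s['tcp_pos']+.1115*T[:,2]
rel=s['tcp_pos']-P;print('dist',rel@n,'lat',(rel-n*(rel@n)).round(4),'tip',tip)
out=[]
for nme in('side','top','wrist'):
    im=r.read_camera(nme);cv2.imwrite(f'pics/{nme}5.png',im);c=cam(nme,s);q=proj(c,tip);g=proj(c,P);print(nme,q,g)
    u,v=[int(max(a,0)) for a in q];u=min(max(u,65),574);v=min(max(v,65),334);out.append(cv2.resize(im[v-65:v+65,u-65:u+65],(390,390),interpolation=cv2.INTER_CUBIC));print('org',u-65,v-65)
cv2.imwrite('pics/c5.png',np.hstack([out[0],out[2]]))
E
```

```text
[ 0.52669189 -0.0049529   0.27478757] z [ 0.2558 -0.0423 -0.9658] -n [ 0.2556 -0.0406 -0.9659] [-0.15664385  0.85904598 -1.92041956] 10.275
dist 0.16971722631673133 lat [ 0.0011 -0.0016  0.0004] tip [ 0.55521369 -0.00967169  0.16710057]
side [325.20348973 181.55632411] [329.94519566 201.81262664]
org 260 116
top [334.47793419 199.32529247] [334.40083264 198.71511751]
org 269 134
wrist [318.88056046 206.85161118] [317.43212064 184.06140076]
org 253 141
```

View pics/c5.png

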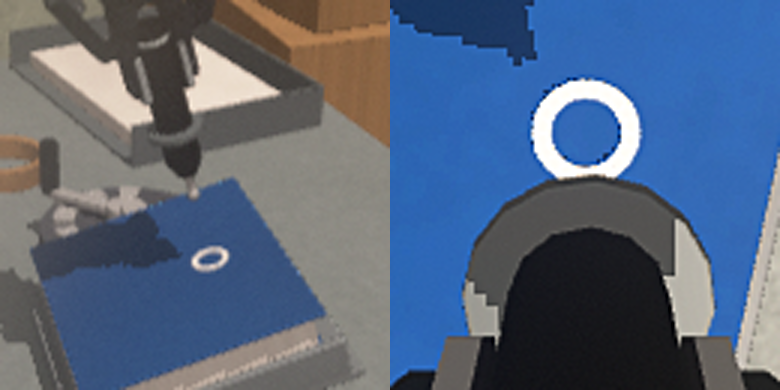

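The side crop shows the tip at pixel (324.3,180.7), predicted (325.2,181.6). The wrist view has the collar centred at u≈319.4 and the ring at (318.3,185). I'll check the meter's offset along tool x from the collar's edge.

```bash
python3 - <<'E'
from goal import *
T=R0.as_matrix();c=cam('wrist',s)
for zz in(.0515,.0455):
  for dx in(0,.002,.004):
    print(zz,dx,min((proj(c,s['tcp_pos']+T@[dx+.022*np.cos(a),.022*np.sin(a),zz]) for a in np.linspace(-1.5,1.5,61)),key=lambda q:q[1]).round(1))
print(proj(c,s['tcp_pos']+T@[0,-.022,.0485]),proj(c,s['tcp_pos']+T@[0,.022,.0485]))
im=cv2.imread('pics/wrist5.png');print(im[193:206,319].sum(1), im[235,400:416].sum(1) if 0 else '')
ct=cam('side')
# solve for tip lateral from side ray at assumed tip depth
o,d=ray(ct,324.3,180.7);tip=s['tcp_pos']+.1115*T[:,2];e=(tip-o)-d*((tip-o)@d);print('side miss in tool axes (pred-true)',T.T@e)
print(goal(.1265))
E
```

```text
0.0515 0 [319. 201.]
0.0515 0.002 [319.  197.2]
0.0515 0.004 [319.  193.5]
0.0455 0 [319.1 204.4]
0.0455 0.002 [319.1 200.6]
0.0455 0.004 [319.1 196.7]
[277.07354947 242.84714148] [360.98790094 242.83420109]
[338 333 294 469 765 765 350 138 181 265 259 249 252] 
side miss in tool axes (pred-true) [-0.00153608  0.00132042  0.0018655 ]
([0.0017, -0.0013, 0.0435], [0.0009, 0.0016, -0.0], array([ 0.5367, -0.0051,  0.2327]))
```

Call:
{"method": "servo_tool", "body": {
  "commands": [
    [0.0003, -0.001, 0.02, 0.0009, 0.0016, 0, -1],
    [0.0003, -0.001, 0.04, 0.0009, 0.0016, 0, -1],
    [0.0003, -0.001, 0.054, 0.0009, 0.0016, 0, -1],
    [0.0003, -0.001, 0.054, 0.0009, 0.0016, 0, -1],
    [0.0003, -0.001, 0.054, 0.0009, 0.0016, 0, -1]
  ]
}}

```text
time: 11.05
tcp_pos: [0.5397, -0.006, 0.2235]
tool_rot: [2.063, 2.067, 0.227]
ft_force: [0.1, 0.5, -2.2]
gripper_width: 0.0264
finger_force: 59.8
```

```bash
python3 - <<'E'
from goal import *
T=R0.as_matrix();rel=s['tcp_pos']-P;print('dist',rel@n,'lat',T.T@(rel-n*(rel@n)),'ft along tool z',s['ft_force']@T[:,2],s['ft_force'],(T[:,2]+n).round(4))
tip=s['tcp_pos']+.1115*T[:,2]
out=[]
for nme in('side','wrist'):
    im=r.read_camera(nme);c=cam(nme,s);q=proj(c,tip);print(nme,q,proj(c,P))
    u,v=q.astype(int);out.append(cv2.resize(im[v-40:v+40,u-40:u+40],(400,400),interpolation=cv2.INTER_CUBIC));print('org',u-40,v-40)
cv2.imwrite('pics/c6.png',np.hstack(out))
E
```

```text
dist 0.11678533101631962 lat [-5.46178960e-04  5.84428254e-04  6.48228603e-07] ft along tool z 2.0991121335168046 [ 0.05137173  0.53987051 -2.18278017] [0.0014 0.0004 0.0004]
side [329.82401499 199.97509878] [329.94519566 201.81262664]
org 289 159
wrist [318.88290252 206.8500577 ] [317.80852867 203.9266822 ]
org 278 166
```

View pics/c6.png

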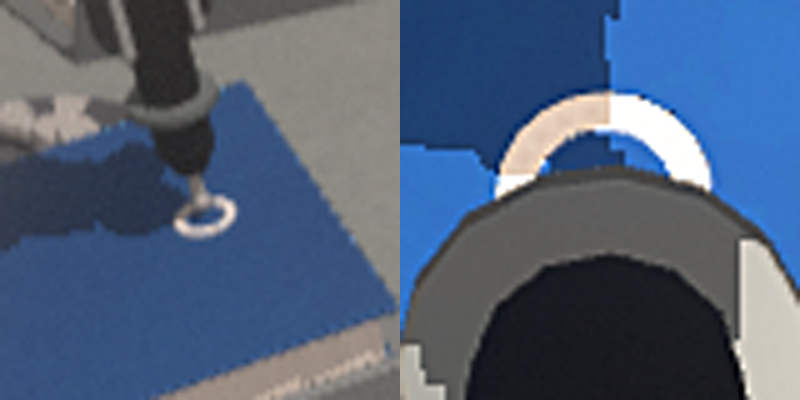

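Call:
{"method": "servo_tool", "body": {
  "commands": [
    [0.0005, 0.0005, 0.005, 0.0, 0, 0, -1],
    [0.0005, 0.0005, 0.009, 0, 0, 0, -1],
    [0.0005, 0.0005, 0.0125, 0, 0, 0, -1],
    [0.0005, 0.0005, 0.0125, 0, 0, 0, -1],
    [0.0005, 0.0005, 0.0125, 0, 0, 0, -1],
    [0.0005, 0.0005, 0.0125, 0, 0, 0, -1]
  ]
}}

```text
time: 11.9
tcp_pos: [0.5436, -0.0058, 0.2115]
tool_rot: [2.062, 2.067, 0.228]
ft_force: [0.7, -0.7, 1.2]
gripper_width: 0.0265
finger_force: 60.1
```

```bash
python3 - <<'E'
from goal import *
T=R0.as_matrix();rel=s['tcp_pos']-P
F=[]
for _ in range(6):
    q=r.state();F.append(q['ft_force']@T[:,2]);r.read_camera('wrist')
print('dist',rel@n,'lat',T.T@(rel-n*(rel@n)),'tilt',(T[:,2]+n).round(4),'F',np.round(F,2),q['ft_force'],q['tcp_pos'])
im=r.read_camera('side');c=cam('side');u,v=proj(c,P).astype(int)
cv2.imwrite('pics/c7.png',cv2.resize(im[v-30:v+30,u-30:u+30],(480,480),interpolation=cv2.INTER_CUBIC))
E
```

```text
dist 0.10428347376208465 lat [1.45177010e-04 1.26251922e-03 2.87432283e-06] tilt [0.0022 0.0004 0.0006] F [-0.99 -2.16 -1.06 -0.94 -1.32 -0.84] [ 0.99278233 -0.86381926  1.17021046] [ 0.54315572 -0.00577912  0.21121299]
```

View pics/c7.png

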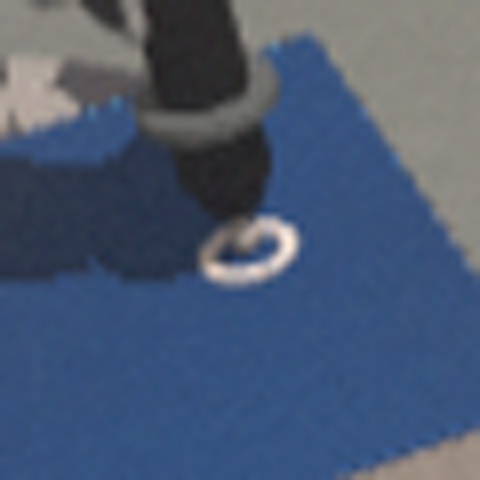

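The tip is inside the ring, about 1–2 mm left of centre, and the force reads about 3.3 N over the free value. I'll back off to get an averaged free-force baseline.

Call:
{"method": "servo_tool", "body": {
  "commands": [
    [0, 0, -0.007, 0, 0, 0, -1],
    [0, 0, -0.014, 0, 0, 0, -1],
    [0, 0, -0.014, 0, 0, 0, -1],
    [0, 0, -0.014, 0, 0, 0, -1],
    [0, 0, -0.014, 0, 0, 0, -1]
  ]
}}

```text
time: 12.88
tcp_pos: [0.5389, -0.0052, 0.2241]
tool_rot: [2.064, 2.068, 0.226]
ft_force: [0.4, 0.1, -1.4]
gripper_width: 0.0267
finger_force: 59.8
```

```bash
cat > f.py <<'E'
from goal import *
F=[];D=[]
for _ in range(16):
    q=r.state();T=R.from_rotvec(q['tool_rot']).as_matrix();F.append(q['ft_force']@n);D.append((q['tcp_pos']-P)@n);r.read_camera('wrist')
print('d',np.mean(D),'F',np.mean(F),np.std(F)/4,q['tcp_pos'],(T[:,2]+n).round(4),q['time'])
E
python3 f.py
```

```text
d 0.11784316965628655 F -1.7448230163950575 0.10927658089666958 [ 0.53939617 -0.00522696  0.2245766 ] [0.0008 0.0005 0.0002] 13.625
```

Call:
{"method": "servo_tool", "body": {
  "commands": [
    [0, 0.0005, 0.005, 0, 0, 0, -1],
    [0, 0.0005, 0.01, 0, 0, 0, -1],
    [0, 0.0005, 0.013, 0, 0, 0, -1],
    [0, 0.0005, 0.013, 0, 0, 0, -1],
    [0, 0.0005, 0.013, 0, 0, 0, -1]
  ]
}}

```text
time: 14.3
tcp_pos: [0.5435, -0.0058, 0.2124]
tool_rot: [2.063, 2.067, 0.227]
ft_force: [-0.9, 0.4, 0.1]
gripper_width: 0.0264
finger_force: 60.0
```

```bash
python3 f.py
```

```text
d 0.10510613364612623 F 0.9438602301712441 0.15740944909292293 [ 0.54341163 -0.00577904  0.21226354] [0.0012 0.0004 0.0003] 15.05
```

```bash
python3 -c "
from plant import r
print(r.hand_in())"
```

```text
the job is handed in; nothing more can be done
None
```

The job is handed in at about 15 s: the lever is set in the marked middle notch and released, and the arm is still holding the black meter square to the cover, tip inside the paper ring and pressed in about half-way (roughly 2.7 N measured); the mug, tape and stamp were not touched.

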